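Clear the flattened can from a crusher with a tab-locked safety knob

ROBOT

A 7-joint arm with a two-finger parallel gripper is mounted at the origin on the work surface. World frame = base frame: x ahead of the robot, y to its left, z up, the work surface at z = 0. Lengths are in m, angles in rad, forces in N, time in s.
With the tool pointing down it reaches from about 0.425 to 0.925 m from the base axis. Payload 6.8 kg.
Tool frame: the origin (TCP) lies at the very end of the fingers, on their centre line; the grasp point (between the pads) lies 19 mm behind it (r.grip_depth is the distance from the TCP to the grasp point, in m); z points along the fingers, y is the direction in which the jaws open and shut (so a half turn about z gives the same grasp; the last joint's range is limited). The gripper opens to 85 mm and grips with 20 to 120 N. Pads are 22 mm wide; open, the fingers measure 114 mm over their backs; the gripper's body (76 mm by 85 mm) begins 54 mm behind the grasp point. The pads swing forward as they close: fully open they stand 13 mm farther back than shut.
Start: joints at [1.079, 0.477, 0.022, 1.555, -0.011, 1.109, -0.083], TCP at [0.253, -0.626, 0.21] pointing down, gripper open.
Joint ranges: [-2.96, 2.96], [-0.34, 2.1], [-1.41, 1.46], [0.24, 2.44], [-1.37, 4.51], [0.17, 1.92], [-2.96, 2.96]. Speed limits (rad/s): [2.39, 2.39, 3.14, 3.14, 3.14, 3.14, 3.14].

INTERFACE

Orientations are given as a rotation vector (axis times angle).
In Python, from bench import r, grab_frame gives the robot as it stands. The module is installed in compiled form; this text tells all that it offers.
- The arm moves only by the tool play_rows, never from a script. Its argument "increments" is a list of rows, each a list of 7 numbers: the shift along the tool's x, y, z in mm, then the turn, a rotation vector about the tool's x, y, z in rad, then the closure in counts, from 0 (fully open) to 255 (shut). In form: [[tx, ty, tz, rx, ry, rz, claw], ...]. A call has 1 to 5 rows; each row shifts and turns the pose as measured when the row begins, along the tool's axes as they then stand; what a row does not reach is not made up. A row lasts 1/10 s, in which the tool goes at most 50 mm and 8.59 degrees, less where a joint would pass 70% of its speed; a pose out of reach is approached as far as the arm can. A call is refused whole if a number of a shift passes 50 or a number of a turn 0.15, either way. A call with a gripper value outside its range is refused whole. The fingers move at their own pace and stop on an object; "force" is the grip in N (left out, the last holds). Time passes only in rows, so rows that do not move let the fingers close. It gives the time, the measured TCP pose, the force and the opening at its end, in the units of the state.
- r.get_obs(): the state, without advancing time (a new reading comes with each control period).
- grab_frame(name): name is "side" or "top"; returns a dict with "color" (480x640x3 uint8, blue, green, red), "depth" (480x640 float32, m along the optical axis (not along the pixel's ray), 0 where there is no reading), "K" (3x3 intrinsics, pixels), "T" (4x4, takes a point from camera to world coordinates). Camera axes: x right, y up, looking along -z (the intrinsics and any distortion apply to the point x, -y, -z); pixel columns grow to the right and rows downward; lengths in m; the calibration is good to about 2 mm. A picture is of the moment at which its call begins.
- r.hand_in(): hands the job in, once; it reports no verdict.
The state is a dict: "clock": time; "joints": joint angles; "qvel": joint speeds; "tau": joint torques, N m; "tcp_pos": TCP position; "orientation": TCP orientation; "contact_force": force on the tool from outside, world axes, zero at the start; "moment": the same for the moment, N m; "grip_width": finger opening in m.
Only numpy, scipy, OpenCV 4.12 (cv2) and the standard library are available. Lean on these libraries where they do the work, as an engineer would, in place of code of your own. Each camera call takes 0.05 s, during which the arm holds its last target.

TASK

Clear the flattened can out of the can crusher: pinch both tabs of the safety knob, turn it clockwise until you feel its stop and let go so that both tabs spring out again, then push the ejector plate fully home so the flattened can drops into the catch tray. Finish with the knob left latched there and the ejector left home, and do not press the start button or disturb the other things on the table.

Things in the scene. Friction and masses are not known exactly. Their poses are not given: they have to be found in the camera images.
- crusher: Can crusher bolted to the table, origin on the table; x from its front (robot side) to its rear, y left, z up. Base plate 210 x 410 x 6 mm. Grey knob housing 110 x 110 mm at (0, 30) mm, flat top 64 mm above the table; ejector rail at y = 145 mm, 36 mm high; crushing bay at y = -170 mm, its deck 40 mm above the table and ending at x = 18 mm.
- press_head (a point): Middle of the press head's underside over the bay, 275 mm above the table; head on four columns, 116 mm (crusher x) by 130 mm (crusher y), top 350 mm above the table. Keep the hand away from it.
- tray_floor (a point): Centre of the open catch tray's floor, 28 mm above the table, behind the bay: inside 138 mm (crusher x) by 90 mm (y), walls up to 48 mm above the table.
- selector_grip (a point): On the safety knob's vertical axis, at mid height of its two tabs, 91 mm above the table (27 mm above the housing top). Black hub 43 mm across, top 40 mm above the housing; white ridge on it points to the front when locked. Grey tabs stick out along this point's own +y and -y (turning with the knob), flat outer faces 18 mm wide, 28 mm tall; 56 mm across, 44 mm fully pinched.
- selector (a joint): Knob angle, rad: 0 locked, grows clockwise seen from above; about 0.05 N m. Leaves 0 only while BOTH tabs are in by over 3 mm. Stop and latch lie hidden between 1.40 and 2.12, different each time: to be felt (firm). Between, released tabs stay held in about 3 mm and the knob stays put, so it can be regrasped. Within 0.05 of the stop released tabs spring out: latched.
- tab_a (a joint): How far the tab on the knob's +y side is pressed in, m: 0 fully out, 0.006 fully in. Spring 2.5 N at 0 to 5.5 N fully in.
- tab_b (a joint): The same for the tab on the knob's -y side.
- ejector_pad (a point): Centre of the front face (towards crusher -x) of the ejector's upright aluminium push plate: 40 mm wide (crusher y), 45 mm tall (45 to 90 mm above the table), 12 mm thick. Free space in front of it. Pushed along crusher +x; the rail below it is 36 mm high.
- ejector (a joint): Travel of the ejector, m: 0 drawn back, 0.066 fully home (firm end stop). Takes about 3 to 5 N to push and stays where it is left; blocked after 3 mm while the knob is locked. Its paddle pushes the flattened can off the bay deck.
- flat_can_center (a point): Centre of the flattened can, a disc 66 mm in diameter and 22 mm high, 16 g, lying flat on the bay deck.
- start (a joint): Black start button on the base plate at crusher (-88, -90) mm, travel 6 mm, value m grows when pressed. Not to be pressed.
- can_1_center (a point): Bystander: dented blue can, 66 mm in diameter, 115 mm tall, standing; its centre.
- can_2_center (a point): Bystander: dented blue can, same size; its centre.
- can_3_center (a point): Bystander: dented blue can, same size; its centre.
- saucer: Bystander: white ceramic saucer 140 mm in diameter, 20 mm high; centre of its underside.
- spoon: Bystander: wooden spoon 240 mm long lying to the left of the crusher; underside of its middle.
- spool: Bystander: small wooden spool 34 mm in diameter, 35 mm high, standing on the base plate behind the knob housing; centre of its underside.
- bucket: Bystander: green plastic bucket 230 mm in diameter, 200 mm high; centre of its underside.

How it is judged:
By the outcome, as a careful person would: the job done as asked, in the order asked, and still so for the second after the job is handed in, with the robot touching nothing.
It also fails if it takes over 61 s, if anything falls off the work surface, if the arm or the gripper's body presses on something with over 40 N, if the wrist force passes 120 N, or if a joint passes its speed limit or range.

## Working session

There is one attempt and no reset: what is moved stays moved. The work goes in short steps, Python scripts to look and compute and a tool call to move; the robot and the scene stay as the last step left them, time stands still between calls to the robot, and variables do not carry over. Pictures are saved under pics/ and viewed, and the job is handed in when it is done.

Besides the shell and the picture viewer there is one more tool, called after "Call:" as name(argument=value, ...), one argument or row to a line, values as JSON. play_rows: Moves the arm, as the interface text tells. Its arguments: {"type":"object","properties":{"increments":{"type":"array","items":{"type":"array","items":{"type":"number"}}},"force":{"type":"number"}},"required":["increments"]}

```bash
mkdir -p pics; python3 - <<'E'
from bench import r, grab_frame
import cv2,numpy as np
print(r.get_obs(), r.grip_depth)
for n in("side","top"):
    f=grab_frame(n); cv2.imwrite(f"pics/{n}0.png",f["color"]); np.savez(f"pics/{n}0.npz",**f); print(n,f["K"],f["T"])
E
```

```text
{'clock': 0.0, 'joints': array([ 1.07888537,  0.47782287,  0.02233759,  1.55645925, -0.01149875,
        1.10933848, -0.0830723 ]), 'qvel': array([-0.00048134,  0.00041799, -0.0002494 ,  0.00139039, -0.00028792,
        0.00057061, -0.00044304]), 'tau': array([-9.73539718e-04, -5.96460772e+01,  1.60763741e+00, -2.81199574e+01,
        1.24432016e-02,  9.40080383e-03,  2.78248336e-05]), 'tcp_pos': array([ 0.25249709, -0.6252928 ,  0.20890718]), 'orientation': array([-3.08210678e+00, -5.98925279e-01,  7.87124435e-04]), 'contact_force': array([-0.17809355, -0.59729323,  0.85309044]), 'moment': array([0.02258597, 0.03125938, 0.00639824]), 'grip_width': 0.08524916185475548} 0.0187
side [[560.87318767   0.         314.50171804]
 [  0.         560.87318767 242.28809134]
 [  0.           0.           1.        ]] [[-0.9808841   0.14669315 -0.12785736  0.33137641]
 [-0.19458514 -0.74526354  0.63774515  0.90582699]
 [-0.00173458  0.65043322  0.75956146  1.30647371]
 [ 0.          0.          0.          1.        ]]
top [[461.36276228   0.         320.37749287]
 [  0.         461.36276228 247.13701694]
 [  0.           0.           1.        ]] [[-0.00291666  0.98565883 -0.16872511  0.3300931 ]
 [-0.99995367 -0.00132697  0.00953379 -0.0288093 ]
 [ 0.00917317  0.1687451   0.98561704  1.24499846]
 [ 0.          0.          0.          1.        ]]
```

View pics/side0.png

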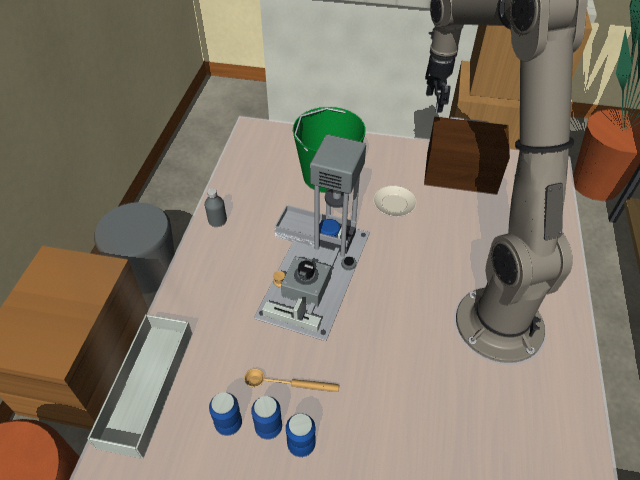

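View pics/top0.png

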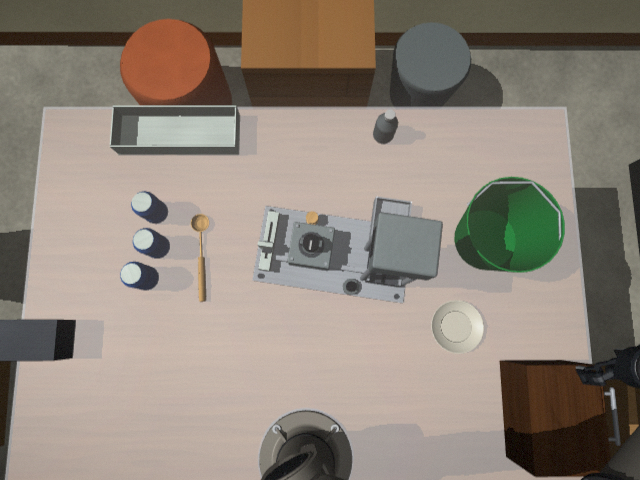

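```bash
cat > h.py <<'E'
import numpy as np,cv2
def cloud(f):
    d=f["depth"];K=f["K"];T=f["T"]
    v,u=np.mgrid[0:480,0:640]
    x=(u-K[0,2])/K[0,0]*d;y=(v-K[1,2])/K[1,1]*d
    P=np.stack([x,-y,-d],-1)@T[:3,:3].T+T[:3,3]
    P[d==0]=np.nan
    return P
def proj(f,p):
    K=f["K"];T=f["T"];c=(np.asarray(p)-T[:3,3])@T[:3,:3]
    return np.stack([K[0,0]*c[...,0]/-c[...,2]+K[0,2],K[1,1]*-c[...,1]/-c[...,2]+K[1,2]],-1)
E
python3 - <<'E'
from h import *
t=dict(np.load("pics/top0.npz"));s=dict(np.load("pics/side0.npz"))
cv2.imwrite("pics/tz.png",cv2.resize(t["color"][190:315,240:450],None,fx=3.8,fy=3.8,interpolation=cv2.INTER_CUBIC))
cv2.imwrite("pics/sz.png",cv2.resize(s["color"][200:350,240:390],None,fx=4,fy=4,interpolation=cv2.INTER_CUBIC))
for n,f in(("t",t),("s",s)):
    P=cloud(f)
    reg=(P[...,0]>.3)&(P[...,0]<.75)&(P[...,1]>-.3)&(P[...,1]<.25)
    z=P[...,2]
    h,e=np.histogram(z[reg],bins=np.arange(-.01,.37,.002))
    print(n,[(round(a,3),b) for a,b in zip(e,h) if b>30])
    m=reg&(abs(z-.064)<.004)&(abs(P[...,1])<.15)
    m=m.astype(np.uint8); nn,l,st,c=cv2.connectedComponentsWithStats(m)
    for i in range(1,nn):
        if st[i,4]>100:
            q=P[l==i]; print(n,i,st[i],q.mean(0),cv2.minAreaRect(q[:,:2].astype(np.float32)*1000))
    m=(reg&(z>.003)).astype(np.uint8);nn,l,st,c=cv2.connectedComponentsWithStats(m)
    i=1+np.argmax(st[1:,4]);q=P[l==i];print("all",st[i],cv2.minAreaRect(q[:,:2].astype(np.float32)*1000))
E
```

```text
t [(np.float64(-0.008), np.int64(200)), (np.float64(-0.006), np.int64(1244)), (np.float64(-0.004), np.int64(3585)), (np.float64(-0.002), np.int64(6241)), (np.float64(0.0), np.int64(5879)), (np.float64(0.002), np.int64(3739)), (np.float64(0.004), np.int64(2401)), (np.float64(0.006), np.int64(1526)), (np.float64(0.008), np.int64(617)), (np.float64(0.01), np.int64(182)), (np.float64(0.012), np.int64(53)), (np.float64(0.014), np.int64(46)), (np.float64(0.016), np.int64(69)), (np.float64(0.018), np.int64(89)), (np.float64(0.02), np.int64(102)), (np.float64(0.022), np.int64(120)), (np.float64(0.024), np.int64(174)), (np.float64(0.026), np.int64(199)), (np.float64(0.028), np.int64(152)), (np.float64(0.03), np.int64(97)), (np.float64(0.032), np.int64(156)), (np.float64(0.034), np.int64(218)), (np.float64(0.036), np.int64(236)), (np.float64(0.038), np.int64(180)), (np.float64(0.04), np.int64(160)), (np.float64(0.042), np.int64(96)), (np.float64(0.044), np.int64(70)), (np.float64(0.046), np.int64(70)), (np.float64(0.048), np.int64(53)), (np.float64(0.056), np.int64(36)), (np.float64(0.058), np
[... 3010 characters left out ...]
int64(31)), (np.float64(0.332), np.int64(38)), (np.float64(0.334), np.int64(36)), (np.float64(0.338), np.int64(41)), (np.float64(0.34), np.int64(33)), (np.float64(0.342), np.int64(33)), (np.float64(0.344), np.int64(46)), (np.float64(0.346), np.int64(105)), (np.float64(0.348), np.int64(280)), (np.float64(0.35), np.int64(516)), (np.float64(0.352), np.int64(375)), (np.float64(0.354), np.int64(147))]
s 2 [281 257  50  40 703] [ 0.53860314 -0.00466849  0.06471869] ((539.9556884765625, -13.694480895996094), (114.7358169555664, 110.22672271728516), 80.96884155273438)
all [  240   135   141   216 13386] ((555.7847900390625, -54.7373046875), (490.6697998046875, 387.44342041015625), 89.91584777832031)
```

View pics/tz.png

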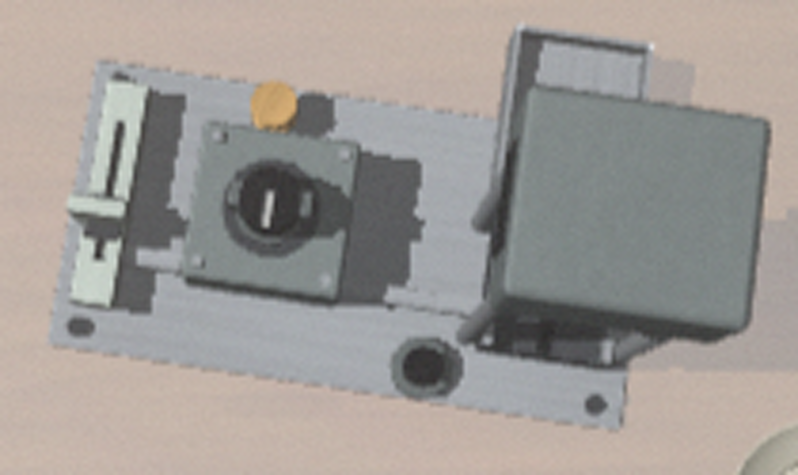

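View pics/sz.png

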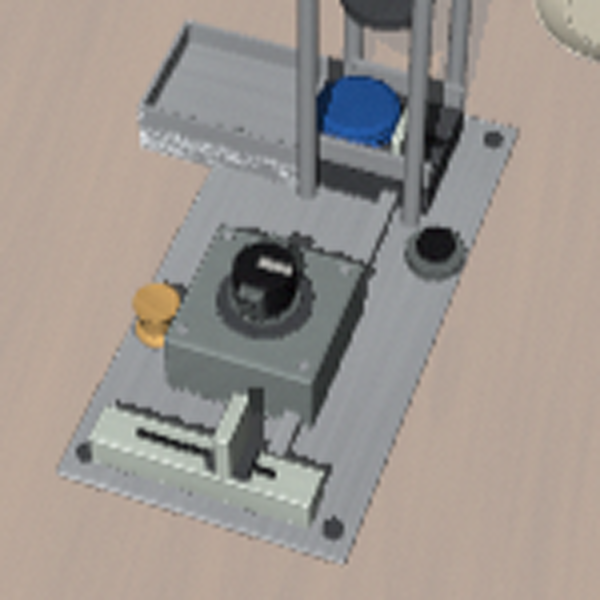

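```bash
cat >> h.py <<'E'
def ray(f,uv,z):
    K=f["K"];T=f["T"];d=np.array([(uv[0]-K[0,2])/K[0,0],-(uv[1]-K[1,2])/K[1,1],-1.])
    w=T[:3,:3]@d;return T[:3,3]+w*(z-T[2,3])/w[2]
E
python3 - <<'E'
from h import *
t=dict(np.load("pics/top0.npz"));s=dict(np.load("pics/side0.npz"))
S=lambda u,v:(u/4-.5+.125+240, v/4-.375+200)
Q=lambda u,v:(u/3.8-.37+240, v/3.8-.37+190)
pts=[("TL",t,Q(98,62),.006,(105,205)),("BL",t,Q(50,345),.006,(-105,205)),("BR",t,Q(622,430),.006,(-105,-205)),
("sFL",s,S(60,473),.006,(105,205)),("sBL",s,S(345,560),.006,(-105,205)),("sBR",s,S(517,128),.006,(-105,-205)),
("hTL",t,Q(207,125),.064,(55,85)),("hTR",t,Q(359,148),.064,(55,-25)),("hBL",t,Q(187,276),.064,(-55,85)),("hBR",t,Q(343,298),.064,(-55,-25)),
("shL",s,S(166,350),.064,(55,85)),("shB",s,S(314,385),.064,(-55,85)),("shR",s,S(368,275),.064,(-55,-25)),("shT",s,S(222,226),.064,(55,-25)),
]
def fit(sel):
    W=np.array([ray(f,uv,z)[:2] for n,f,uv,z,c in sel]);C=np.array([p[4] for p in sel])/1000
    a,b=W-W.mean(0),C-C.mean(0)
    th=np.arctan2((b[:,0]*a[:,1]-b[:,1]*a[:,0]).sum(),(a*b).sum())
    R=np.array([[np.cos(th),-np.sin(th)],[np.sin(th),np.cos(th)]]);o=W.mean(0)-R@C.mean(0)
    print(th,o,"knob",R@[0,.03]+o);print(np.round((W-C@R.T-o)*1000,1).tolist())
    return th,o
fit([p for p in pts if p[1] is t]);fit([p for p in pts if p[1] is s]);fit(pts)
# ejector plate top & hub
for n,f in(("t",t),("s",s)):
    P=cloud(f); 
    m=(abs(P[...,2]-.104)<.004)&(np.hypot(P[...,0]-.54,P[...,1]+.015)<.04); print("hub",n,m.sum(),np.nanmean(P[m],0))
    m=(abs(P[...,2]-.09)<.004)&(P[...,1]>.06)&(P[...,1]<.15)&(P[...,0]>.4)&(P[...,0]<.65); print("ej",n,m.sum(),np.nanmean(P[m],0),P[m].min(0) ,P[m].max(0))
E
```

```text
-0.13406758573781197 [ 0.53009634 -0.0596462 ] knob [ 0.53410633 -0.02991541]
[[-3.7, -18.7], [-1.8, -16.4], [-7.7, -13.4], [1.8, 11.2], [0.2, 15.5], [5.8, 9.3], [5.3, 12.5]]
-0.13321134554057118 [ 0.53121004 -0.0549702 ] knob [ 0.53519457 -0.02523599]
[[-4.4, -21.5], [-0.0, -20.0], [-6.7, -17.2], [1.6, 16.3], [5.9, 10.7], [1.3, 20.3], [2.3, 11.4]]
-0.1336396347494626 [ 0.53065318 -0.0573082 ] knob [ 0.53465045 -0.0275757 ]
[[-4.1, -21.1], [-2.2, -18.7], [-8.4, -15.6], [-3.9, -19.1], [0.5, -17.7], [-6.0, -14.9], [1.3, 8.8], [-0.4, 13.1], [5.3, 7.0], [4.7, 10.2], [2.1, 18.7], [6.5, 13.0], [1.8, 22.6], [2.9, 13.8]]
hub t 226 [ 0.538179   -0.01587433  0.1033951 ]
ej t 67 [0.53617511 0.10018314 0.08886408] [0.52868709 0.08061202 0.08608924] [0.54416166 0.11861641 0.09271211]
hub s 151 [ 0.54065728 -0.01267676  0.1041314 ]
ej s 54 [0.5383973  0.10393165 0.09021956] [0.53075095 0.08217639 0.08606611] [0.54655719 0.12380468 0.09397101]
```

```bash
cat >> h.py <<'E'
from scipy.spatial.transform import Rotation as Ro
def goto(pos,heading,quiet=False):
    """remaining tool-frame shift (mm) and turn (rad) to a tool-down pose with tool x at heading"""
    from bench import r
    o=r.get_obs();R=Ro.from_rotvec(o["orientation"])
    G=Ro.from_matrix(np.array([[np.cos(heading),np.sin(heading),0],[np.sin(heading),-np.cos(heading),0],[0,0,-1]]))
    x=R.as_matrix()[:,0];
    print("t",round(o["clock"],2),"tcp",o["tcp_pos"].round(4),"head",round(np.arctan2(x[1],x[0]),4),"j",o["joints"].round(2),"F",o["contact_force"].round(2),"M",o["moment"].round(3),"w",round(o["grip_width"],4))
    print(" shift mm",(R.inv().apply(np.array(pos)-o["tcp_pos"])*1000).round(1),"turn",(R.inv()*G).as_rotvec().round(4))
E
python3 - <<'E'
from h import *
t=dict(np.load("pics/top0.npz"));s=dict(np.load("pics/side0.npz"))
S=lambda u,v:(u/4-.375+240, v/4-.375+200)
Q=lambda u,v:(u/3.8-.37+240, v/3.8-.37+190)
pts=[("TL",t,Q(98,62),.006,0),("BL",t,Q(50,345),.006,0),("BR",t,Q(622,430),.006,0),("s",s,S(60,473),.006,0),("sBL",s,S(345,560),.006,0),("sBR",s,S(517,128),.006,0)]
W=np.array([ray(f,uv,z)[:2] for n,f,uv,z,c in pts]);print(W)
for i in(0,3):
    a=W[i]-W[i+1];b=W[i+1]-W[i+2];print(np.arctan2(a[1],a[0]),np.arctan2(b[1],b[0])-np.pi/2,np.hypot(*a),np.hypot(*b))
# head top rect, column edges
P=cloud(t);m=abs(P[...,2]-.35)<.008;q=P[m];print("head",cv2.minAreaRect(q[:,:2].astype(np.float32)))
m=(P[...,2]>.17)&(P[...,2]<.23);q=P[m];q=q[q[:,0]>.2];print("bucket-ish",q.min(0),q.max(0))
goto((.539,-.0145,.2),3.0)
E
```

```text
[[ 0.65790253  0.11077355]
 [ 0.4516791   0.14114887]
 [ 0.39092251 -0.26213259]
 [ 0.65809976  0.11277544]
 [ 0.454361    0.14213538]
 [ 0.39324572 -0.26138053]]
-0.14624169722864153 -0.14953101080845999 0.2084484570455701 0.4078324417132781
-0.14312050395784592 -0.1503145077687842 0.2058433575140133 0.40811783148891734
head ((0.22355608642101288, -0.31206193566322327), (0.527563750743866, 0.5601827502250671), 69.25914001464844)
bucket-ish [ 0.43444141 -0.60982313  0.17003673] [ 0.67749563 -0.14573192  0.21502468]
t 0.1 tcp [ 0.2525 -0.6254  0.209 ] head 0.3838 j [ 1.08  0.48  0.02  1.56 -0.01  1.11 -0.08] F [-0.01  0.42 -0.11] M [-0.018  0.005  0.02 ] w 0.0853
 shift mm [ 494.4 -459.1    9.7] turn [-8.0000e-04 -2.1000e-03 -2.6162e+00]
```

Call:
play_rows(
  increments=[
    [0,0,-45,0,0,-0.1,0],
    [0,0,-45,0,0,-0.1,0],
    [0,0,-45,0,0,-0.1,0],
    [0,0,-45,0,0,-0.1,0],
    [0,0,-45,0,0,-0.1,0],
  ],
)

```text
clock: 0.6
tcp_pos: [0.2512, -0.6217, 0.4294]
orientation: [-2.805, -1.359, 0.001]
contact_force: [-0.6, -1.4, 0.1]
grip_width: 0.0855
```

```bash
cat >> h.py <<'E'
def plan(pos,heading,step=.04,dturn=.14,maxrows=5):
    from bench import r
    o=r.get_obs();p=o["tcp_pos"].copy();R=Ro.from_rotvec(o["orientation"])
    G=Ro.from_matrix(np.array([[np.cos(heading),np.sin(heading),0],[np.sin(heading),-np.cos(heading),0],[0,0,-1]]))
    goto(pos,heading)
    pos=np.array(pos)
    for i in range(maxrows):
        d=pos-p;n=np.linalg.norm(d);d=d*min(1,step/max(n,1e-9))
        w=(R.inv()*G).as_rotvec();m=np.linalg.norm(w);w=w*min(1,dturn/max(m,1e-9))
        print(" row",(R.inv().apply(d)*1000).round(0 if n>.01 else 1).tolist(),w.round(2).tolist())
        p=p+d;R=R*Ro.from_rotvec(w)
E
python3 -c "
from h import *
plan((.46,-.04,.43),2.993,maxrows=5)"
```

```text
t 0.6 tcp [ 0.2512 -0.6217  0.4294] head 0.9024 j [ 1.13  0.39 -0.06  1.21  0.02  1.57  0.41] F [-0.56 -1.38  0.13] M [-0.083 -0.013  0.037] w 0.0855
 shift mm [ 586.  -196.4    9.8] turn [-0.0032 -0.0301 -2.0903]
 row [38.0, -13.0, 1.0] [-0.0, -0.0, -0.14]
 row [39.0, -7.0, 1.0] [-0.0, -0.0, -0.14]
 row [40.0, -2.0, 0.0] [-0.0, -0.0, -0.14]
 row [40.0, 4.0, 0.0] [-0.0, -0.0, -0.14]
 row [39.0, 9.0, 0.0] [-0.0, -0.0, -0.14]
```

Call:
play_rows(
  increments=[
    [38,-13,0,0,0,-0.14,0],
    [39,-7,0,0,0,-0.14,0],
    [40,-2,0,0,0,-0.14,0],
    [40,4,0,0,0,-0.14,0],
    [39,9,0,0,0,-0.14,0],
  ],
)

```text
clock: 1.1
tcp_pos: [0.3161, -0.4344, 0.4375]
orientation: [-2.157, -2.267, -0.002]
contact_force: [0.7, -0.1, 0.2]
grip_width: 0.0853
```

```bash
python3 -c "
from h import *
plan((.46,-.04,.43),2.993,maxrows=5)"
```

```text
t 1.1 tcp [ 0.3161 -0.4344  0.4375] head 1.62 j [ 1.05  0.14 -0.25  1.51  0.03  1.51  0.84] F [ 0.65 -0.13  0.17] M [-0.004 -0.071 -0.055] w 0.0853
 shift mm [386.7 163.2  10.1] turn [ 5.0000e-04 -1.3500e-02 -1.3729e+00]
 row [37.0, 16.0, 1.0] [0.0, -0.0, -0.14]
 row [34.0, 21.0, 1.0] [0.0, -0.0, -0.14]
 row [31.0, 25.0, 1.0] [0.0, -0.0, -0.14]
 row [27.0, 29.0, 1.0] [0.0, -0.0, -0.14]
 row [23.0, 33.0, 1.0] [0.0, -0.0, -0.14]
```

Call:
play_rows(
  increments=[
    [37,16,0,0,0,-0.14,0],
    [34,21,0,0,0,-0.14,0],
    [31,25,0,0,0,-0.14,0],
    [27,29,0,0,0,-0.14,0],
    [23,33,0,0,0,-0.14,0],
  ],
)

```text
clock: 1.6
tcp_pos: [0.3838, -0.2372, 0.4372]
orientation: [-1.207, -2.885, -0.008]
contact_force: [1.0, 0.4, 0.7]
grip_width: 0.0854
```

```bash
python3 -c "
from h import *
plan((.50,-.02,.35),2.993,maxrows=5)"
```

```text
t 1.6 tcp [ 0.3838 -0.2372  0.4372] head 2.3493 j [ 0.88 -0.01 -0.45  1.67 -0.01  1.49  1.21] F [0.97 0.42 0.7 ] M [ 0.001 -0.012 -0.041] w 0.0854
 shift mm [ 71.7 235.3  88.1] turn [ 0.0041 -0.0145 -0.6436]
 row [11.0, 36.0, 13.0] [0.0, -0.0, -0.14]
 row [6.0, 37.0, 13.0] [0.0, -0.0, -0.14]
 row [1.0, 38.0, 13.0] [0.0, -0.0, -0.14]
 row [-5.0, 37.0, 13.0] [0.0, -0.0, -0.14]
 row [-10.0, 36.0, 13.0] [0.0, -0.0, -0.08]
```

Call:
play_rows(
  increments=[
    [11,36,0,0,0,-0.14,0],
    [6,37,0,0,0,-0.14,0],
    [1,38,0,0,0,-0.14,0],
    [-5,37,5,0,0,-0.14,0],
    [-10,36,5,0,0,-0.08,0],
  ],
)

```text
clock: 2.1
tcp_pos: [0.4718, -0.0627, 0.4274]
orientation: [-0.194, -3.124, -0.011]
contact_force: [-0.3, -0.7, 0.1]
grip_width: 0.0855
```

```bash
python3 -c "
from h import *
plan((.539,-.0145,.25),2.993,maxrows=5)"
```

```text
t 2.1 tcp [ 0.4718 -0.0627  0.4274] head 3.0178 j [ 0.66  0.06 -0.67  1.64  0.03  1.47  1.43] F [-0.28 -0.7   0.12] M [-0.013 -0.024  0.048] w 0.0855
 shift mm [-62.8  55.  177. ] turn [ 0.0063 -0.0122  0.0248]
 row [-13.0, 11.0, 36.0] [0.01, -0.01, 0.02]
 row [-12.0, 12.0, 36.0] [-0.0, 0.0, -0.0]
 row [-12.0, 12.0, 36.0] [-0.0, -0.0, -0.0]
 row [-12.0, 12.0, 36.0] [-0.0, -0.0, -0.0]
 row [-11.0, 11.0, 32.0] [-0.0, -0.0, -0.0]
```

Call:
play_rows(
  increments=[
    [-18,16,20,0,-0.01,0.02,0],
    [-15,14,36,0,0,0,0],
    [-12,12,36,0,0,0,0],
    [-12,8,36,0,0,0,0],
    [-6,5,36,0,0,0,0],
  ],
)

```text
clock: 2.6
tcp_pos: [0.5473, -0.0063, 0.2625]
orientation: [0.208, 3.126, 0.012]
contact_force: [1.4, -0.5, 0.0]
grip_width: 0.0858
```

```bash
python3 - <<'E'
from h import *
from bench import grab_frame
plan((.539,-.0145,.14),2.993,maxrows=3)
for n in("side","top"):
    f=grab_frame(n); np.savez(f"pics/{n}1.npz",**f)
    c=f["color"][200:350,240:390] if n=="side" else f["color"][170:320,240:440]
    cv2.imwrite(f"pics/{n}1.png",cv2.resize(c,None,fx=3.8,fy=3.8,interpolation=cv2.INTER_CUBIC))
E
```

```text
t 2.6 tcp [ 0.5473 -0.0063  0.2625] head 3.0089 j [ 0.49  0.29 -0.72  1.77  0.2   1.15  1.15] F [ 1.36 -0.51  0.01] M [-0.017 -0.012 -0.026] w 0.0858
 shift mm [  8.2 -10.2 122.4] turn [0.0082 0.0083 0.0159]
 row [3.0, -3.0, 40.0] [0.01, 0.01, 0.02]
 row [2.0, -3.0, 40.0] [-0.0, -0.0, 0.0]
 row [2.0, -3.0, 40.0] [0.0, 0.0, 0.0]
```

Call:
play_rows(
  increments=[
    [4,-5,40,0.01,0.01,0.015,0],
    [2,-3,40,0,0,0,0],
    [2,-2,35,0,0,0,0],
    [0,0,0,0,0,0,0],
  ],
)

```text
clock: 3.1
tcp_pos: [0.5364, -0.0171, 0.1468]
orientation: [-0.234, -3.127, 0.005]
contact_force: [-0.7, -0.2, 0.1]
grip_width: 0.085
```

```bash
python3 - <<'E'
from h import *
from bench import grab_frame
for n in("side","top"):
    f=grab_frame(n); np.savez(f"pics/{n}2.npz",**f)
    c=f["color"][180:330,220:390] if n=="side" else f["color"][170:320,240:440]
    cv2.imwrite(f"pics/{n}2.png",cv2.resize(c,None,fx=3.8,fy=3.8,interpolation=cv2.INTER_CUBIC))
plan((.539,-.0145,.072),2.993,maxrows=3)
E
```

```text
t 3.2 tcp [ 0.5402 -0.016   0.1511] head 2.9925 j [ 0.45  0.4  -0.67  1.9   0.31  0.94  1.06] F [-0.01  0.2   0.44] M [ 0.031 -0.006 -0.045] w 0.0855
 shift mm [ 1.6  1.4 79.1] turn [-0.0018  0.0026 -0.0005]
 row [1.0, 1.0, 40.0] [-0.0, 0.0, -0.0]
 row [1.0, 1.0, 39.0] [-0.0, 0.0, 0.0]
 row [0.0, 0.0, 0.0] [-0.0, 0.0, 0.0]
```

View pics/side2.png

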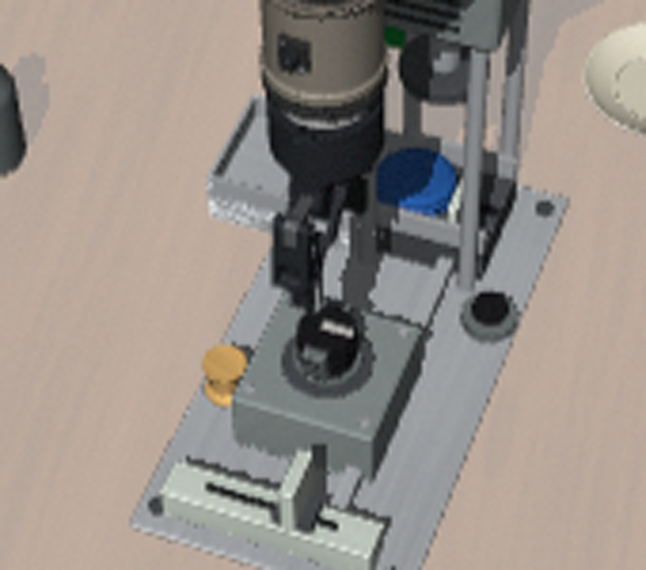

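View pics/top2.png

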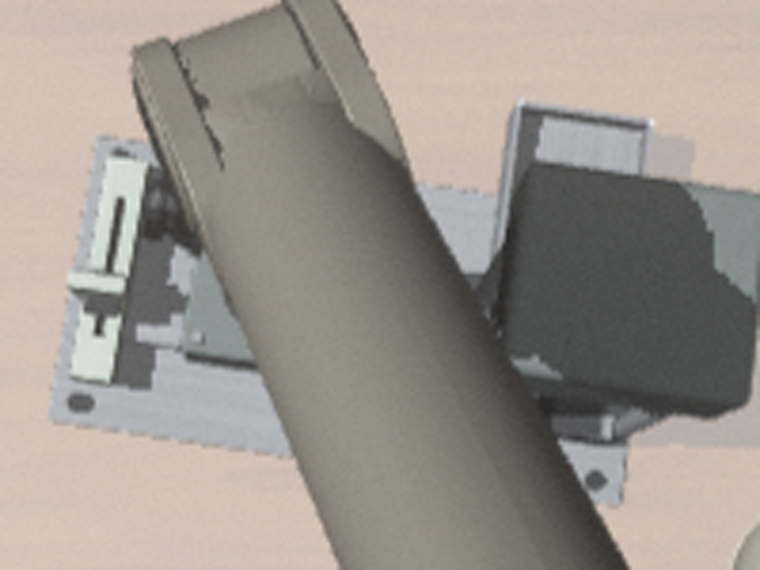

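```bash
python3 - <<'E'
from h import *
s=dict(np.load("pics/side2.npz"));t=dict(np.load("pics/top2.npz"))
f=lambda p:(proj(s,np.array(p))-[220,180])*3.8
print("tcp",f([.5402,-.016,.1511]),"knob top",f([.539,-.0145,.104]), "with fingers", [f([.5402+.148*d,-.016+.99*d,.165]) for d in(-.043,.043)])
P=cloud(t)
q=P[230:330,340:440]
# arm points near crusher: z>.36 
m=(P[...,2]>.37)&(P[...,0]>.3)&(P[...,0]<.75)&(P[...,1]<-.08)&(P[...,1]>-.4)
print(m.sum(),np.nanmin(P[m],0),np.nanmax(P[m],0))
for y in(-.1,-.13,-.16,-.19,-.22):
    k=m&(abs(P[...,1]-y)<.015); 
    if k.any(): print(y,P[k].min(0),P[k].max(0))
E
```

```text
tcp [325.6065797  285.05310228] knob top [327.71684256 328.52557602] with fingers [array([346.45371111, 228.24700126]), array([303.44823372, 318.13483656])]
4157 [ 0.3000188  -0.16033221  0.57006292] [ 0.47982205 -0.08000171  0.74109216]
-0.1 [ 0.30005884 -0.11497646  0.57712451] [ 0.46741393 -0.08500222  0.74109216]
-0.13 [ 0.3000188  -0.14495652  0.64073457] [ 0.38959849 -0.11501476  0.74056384]
-0.16 [ 0.30005835 -0.16033221  0.68597553] [ 0.32424322 -0.14513392  0.71949171]
```

Call:
play_rows(
  increments=[
    [1,1,35,0,0,0,0],
    [0.5,0.5,30,0,0,0,0],
    [0,0,12,0,0,0,0],
    [0,0,0,0,0,0,0],
  ],
  force=20,
)

```text
clock: 3.6
tcp_pos: [0.5501, -0.0145, 0.0848]
orientation: [0.237, 3.109, -0.003]
contact_force: [-0.9, 0.3, 0.6]
grip_width: 0.0854
```

```bash
python3 - <<'E'
from h import *
plan((.539,-.0145,.072),2.993,maxrows=2)
E
```

```text
t 3.6 tcp [ 0.5501 -0.0145  0.0848] head 2.9896 j [ 0.4   0.49 -0.62  1.95  0.4   0.8   0.97] F [-0.89  0.25  0.64] M [0.01  0.006 0.008] w 0.0854
 shift mm [11.3 -1.6 12.6] turn [-0.0003  0.0234 -0.0034]
 row [11.0, -2.0, 13.0] [-0.0, 0.02, -0.0]
 row [0.0, 0.0, 0.0] [-0.0, -0.0, 0.0]
```

Call:
play_rows(
  increments=[
    [0,0,0,0,0,0,0],
    [0,0,0,0,0,0,0],
  ],
)

```text
clock: 3.8
tcp_pos: [0.5529, -0.0143, 0.0888]
orientation: [0.237, 3.104, -0.003]
contact_force: [-0.7, -0.4, -0.7]
grip_width: 0.0855
```

```bash
python3 - <<'E'
from h import *
plan((.539,-.0145,.072),2.993,maxrows=2)
E
```

```text
t 3.8 tcp [ 0.5529 -0.0143  0.0888] head 2.9892 j [ 0.4   0.49 -0.62  1.95  0.4   0.8   0.97] F [-0.69 -0.35 -0.66] M [0.023 0.031 0.03 ] w 0.0855
 shift mm [14.2 -2.3 16.4] turn [ 0.0003  0.0288 -0.0038]
 row [14.0, -2.0, 16.0] [0.0, 0.03, -0.0]
 row [0.0, 0.0, 0.0] [0.0, 0.0, -0.0]
```

Call:
play_rows(
  increments=[
    [10,-2,8,0,0.02,0,0],
    [3,0,5,0,0.005,0,0],
    [0,0,0,0,0,0,0],
    [0,0,0,0,0,0,0],
  ],
)

```text
clock: 4.2
tcp_pos: [0.5404, -0.0146, 0.077]
orientation: [0.24, 3.127, -0.0]
contact_force: [-0.1, -0.2, -0.2]
grip_width: 0.0855
```

```bash
python3 - <<'E'
from h import *
plan((.539,-.0145,.072),2.993,maxrows=2)
E
```

```text
t 4.2 tcp [ 0.5404 -0.0146  0.077 ] head 2.9887 j [ 0.4   0.5  -0.62  1.96  0.4   0.8   0.97] F [-0.13 -0.17 -0.17] M [-0.006 -0.054  0.035] w 0.0855
 shift mm [ 1.4 -0.1  5. ] turn [ 0.0003  0.0054 -0.0043]
 row [1.4, -0.1, 5.0] [0.0, 0.01, -0.0]
 row [0.0, 0.0, 0.0] [-0.0, -0.0, 0.0]
```

Call:
play_rows(
  increments=[
    [1.4,0,4,0,0.005,0.004,60],
    [0,0,0,0,0,0,60],
    [0,0,0,0,0,0,60],
  ],
)

```text
clock: 4.5
tcp_pos: [0.5389, -0.0143, 0.0726]
orientation: [-0.247, -3.132, -0.001]
contact_force: [-0.3, -0.3, 0.4]
grip_width: 0.0654
```

```bash
python3 - <<'E'
from h import *
from bench import grab_frame
f=grab_frame("side"); c=f["color"][220:310,250:350]
cv2.imwrite(f"pics/side3.png",cv2.resize(c,None,fx=6,fy=6,interpolation=cv2.INTER_CUBIC))
goto((.539,-.0145,.072),2.993)
E
```

```text
t 4.55 tcp [ 0.5388 -0.0144  0.0725] head 2.9843 j [ 0.4   0.51 -0.62  1.96  0.4   0.79  0.97] F [-0.   -0.05  0.06] M [0.006 0.01  0.009] w 0.0651
 shift mm [-0.2 -0.1  0.5] turn [ 0.0003 -0.0004 -0.0087]
```

View pics/side3.png

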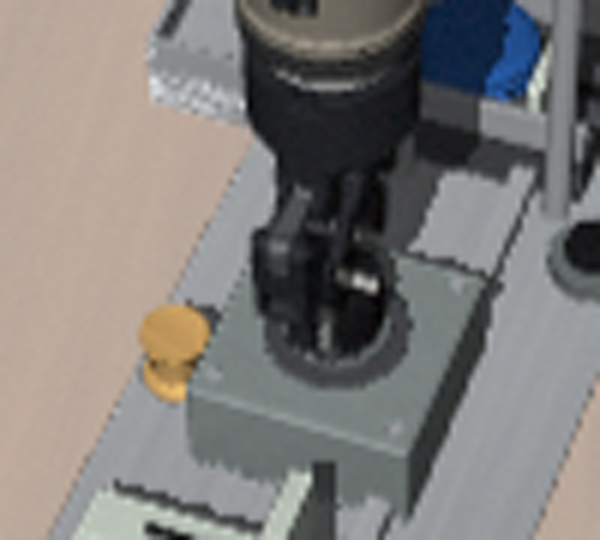

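```bash
python3 - <<'E'
from h import *
from bench import grab_frame
f=grab_frame("side"); np.savez("pics/s4.npz",**f)
im=cv2.resize(f["color"][220:310,250:350],None,fx=8,fy=8,interpolation=cv2.INTER_CUBIC)[:600]
g=lambda p:tuple(int(v) for v in (proj(f,np.array(p))-[250,220]+.5)*8)
k=np.array([.539,-.0145]);ey=np.array([.148,.989]);ex=np.array([.989,-.148])
for z,r_,col in((.104,.0215,(0,0,255)),):
    for a in np.linspace(0,6.28,60): cv2.circle(im,g([*(k+r_*(np.cos(a)*ex+np.sin(a)*ey)),z]),1,col,-1)
for sx in(-.009,.009):
    for z in(.077,.105): cv2.circle(im,g([*(k+.028*ey+sx*ex),z]),3,(0,255,0),-1)
    for z in(.073,.095): cv2.circle(im,g([*(k+.0325*ey+sx*1.22*ex),z]),3,(255,0,255),-1)
cv2.imwrite("pics/side4.png",im)
s=dict(np.load("pics/side0.npz"));im=cv2.resize(s["color"][220:310,250:350],None,fx=8,fy=8,interpolation=cv2.INTER_CUBIC)[:600]
for a in np.linspace(0,6.28,60): cv2.circle(im,g([*(k+.0215*(np.cos(a)*ex+np.sin(a)*ey)),.104]),1,(0,0,255),-1)
for sx in(-.009,.009):
    for z in(.077,.105): cv2.circle(im,g([*(k+.028*ey+sx*ex),z]),3,(0,255,0),-1)
cv2.imwrite("pics/side0k.png",im)
E
```

```text
(no output)
```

View pics/side4.png

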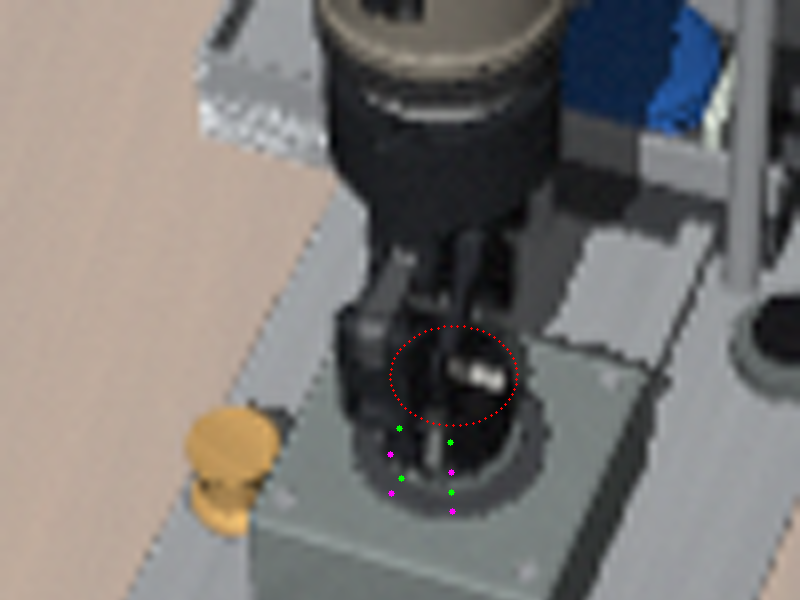

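View pics/side0k.png

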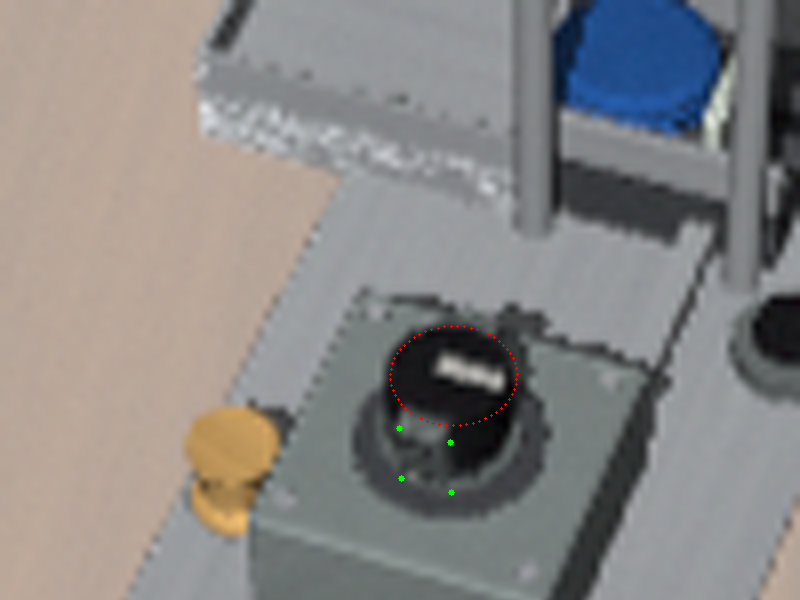

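```bash
python3 - <<'E'
from h import *
for n in("side0","s4"):
    f=dict(np.load(f"pics/{n}.npz"));P=cloud(f)
    k=np.array([.539,-.0145]);ey=np.array([.148,.989]);ex=np.array([.989,-.148])
    print(n)
    for v in range(268,284):
        print(v,[f"{int(1000*(p[:2]-k)@ex)},{int(1000*(p[:2]-k)@ey)},{int(p[2]*1000)}" for p in P[v,293:313]])
E
```

```text
side0
268 ['43,-10,65', '41,-12,64', '37,-10,68', '37,-16,61', '33,-14,65', '19,11,102', '15,14,107', '14,10,103', '11,10,105', '9,8,103', '6,8,105', '3,8,106', '1,6,104', '-1,6,105', '-4,6,106', '-7,6,107', '-10,6,109', '-11,2,104', '-15,3,108', '-17,1,106']
269 ['43,-8,63', '40,-8,64', '36,-7,67', '32,-5,72', '33,-13,61', '19,12,99', '15,15,104', '11,16,108', '9,14,105', '7,12,103', '5,11,104', '3,7,100', '1,6,99', '-2,9,105', '-4,7,103', '-8,9,107', '-9,4,102', '-13,8,108', '-15,5,105', '-18,4,106']
270 ['41,-4,65', '37,0,71', '34,0,72', '31,-2,71', '30,-7,66', '21,8,89', '15,15,100', '9,22,111', '9,16,103', '5,18,108', '3,15,105', '1,14,105', '-1,12,104', '-5,15,109', '-6,11,105', '-9,10,105', '-11,10,106', '-14,10,107', '-16,8,106', '-17,2,98']
271 ['40,0,65', '37,-2,63', '36,-5,61', '31,-1,68', '28,-2,68', '22,6,81', '15,14,94', '10,20,103', '9,15,99', '5,17,102', '3,16,102', '-1,20,109', '-3,19,108', '-4,15,104', '-7,13,103', '-9,12,103', '-13,13,106', '-13,8,99', '-16,7,100', '-19,7,101']
272 ['37,4,68', '36,0,63', '32,3,69', '30,1,68', '26,2,70', '22,6,77', '15,15,91', '9,23
[... 6239 characters left out ...]
 '19,29,66', '15,31,69', '14,28,67', '12,26,65', '7,29,71', '5,27,69', '3,26,69', '0,25,70', '0,20,64', '-3,21,66', '-8,24,72', '-11,25,74', '-12,22,72', '-15,20,70', '-17,19,70', '-19,16,67', '-21,13,65']
282 ['25,37,68', '24,32,62', '22,30,61', '18,32,65', '16,29,62', '12,31,67', '10,30,67', '7,29,66', '4,30,70', '1,30,71', '0,28,69', '-2,26,67', '-5,26,69', '-8,26,70', '-10,23,67', '-14,25,71', '-14,20,65', '-17,18,64', '-20,18,66', '-23,20,69']
283 ['25,36,62', '22,37,66', '19,37,67', '18,33,63', '14,35,67', '12,32,63', '10,31,63', '6,31,65', '3,33,69', '2,28,63', '-1,30,67', '-4,31,70', '-6,28,67', '-9,29,71', '-11,26,67', '-14,26,68', '-18,28,72', '-20,26,71', '-22,24,70', '-24,23,69']
```

Call:
play_rows(
  increments=[
    [0,0,4,0,0,-0.008,85],
    [0,0,0,0,0,0,110],
    [0,0,0,0,0,0,140],
    [0,0,0,0,0,0,160],
    [0,0,0,0,0,0,160],
  ],
  force=25,
)

```text
clock: 5.1
tcp_pos: [0.5392, -0.0149, 0.0694]
orientation: [0.235, 3.133, -0.001]
contact_force: [-0.3, 0.1, -0.3]
grip_width: 0.0422
```

```bash
python3 - <<'E'
from h import *
goto((.539,-.0145,.068),2.993)
E
```

```text
t 5.1 tcp [ 0.5392 -0.0149  0.0694] head 2.9921 j [ 0.4   0.51 -0.62  1.97  0.41  0.79  0.97] F [-0.25  0.07 -0.29] M [ 0.057 -0.05  -0.056] w 0.0422
 shift mm [0.2 0.4 1.4] turn [-0.0008  0.0003 -0.0009]
```

Call:
play_rows(
  increments=[
    [0,0,0,0,0,0.05,160],
    [0,0,0,0,0,0.1,160],
    [0,0,0,0,0,0.1,160],
    [0,0,0,0,0,0,160],
  ],
)

```text
clock: 5.5
tcp_pos: [0.5392, -0.0148, 0.0694]
orientation: [0.636, 3.076, -0.001]
contact_force: [-0.9, -0.6, 1.2]
grip_width: 0.0425
```

```bash
python3 - <<'E'
from h import *
from bench import grab_frame
goto((.539,-.0145,.068),2.993)
f=grab_frame("side"); c=f["color"][220:310,250:350]
cv2.imwrite(f"pics/side5.png",cv2.resize(c,None,fx=6,fy=6,interpolation=cv2.INTER_CUBIC))
E
```

```text
t 5.5 tcp [ 0.5392 -0.0148  0.0694] head 2.7341 j [ 0.35  0.5  -0.55  1.97  0.37  0.77  0.75] F [-0.93 -0.6   1.21] M [ 0.001  0.066 -0.023] w 0.0425
 shift mm [0.3 0.2 1.4] turn [-0.0004  0.0005 -0.2589]
```

View pics/side5.png

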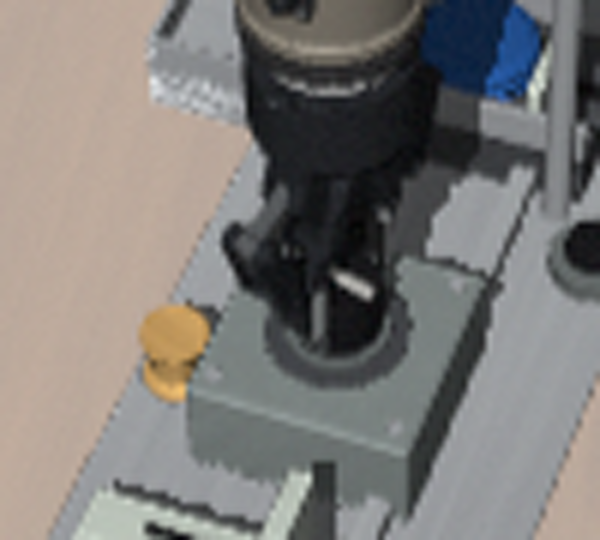

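Call:
play_rows(
  increments=[
    [0,0,0,0,0,0.12,160],
    [0,0,0,0,0,0.12,160],
    [0,0,0,0,0,0.12,160],
    [0,0,0,0,0,0.12,160],
    [0,0,0,0,0,0.12,160],
  ],
)

```text
clock: 6.05
tcp_pos: [0.5394, -0.0147, 0.0694]
orientation: [1.52, 2.749, 0.0]
contact_force: [-0.4, -0.8, 0.3]
grip_width: 0.0419
```

```bash
python3 - <<'E'
from h import *
goto((.539,-.0145,.068),2.993)
E
```

```text
t 6.05 tcp [ 0.5394 -0.0147  0.0694] head 2.1313 j [ 0.24  0.47 -0.41  1.98  0.27  0.75  0.23] F [-0.44 -0.82  0.34] M [-0.042  0.053  0.038] w 0.0419
 shift mm [ 0.4 -0.2  1.4] turn [ 2.000e-04  5.000e-04 -8.617e-01]
```

Total 0.862. Continue to about 1.32, then go in small steps.

Call:
play_rows(
  increments=[
    [0,0,0,0,0,0.12,160],
    [0,0,0,0,0,0.12,160],
    [0,0,0,0,0,0.12,160],
    [0,0,0,0,0,0.1,160],
    [0,0,0,0,0,0,160],
  ],
)

```text
clock: 6.55
tcp_pos: [0.5396, -0.0147, 0.0694]
orientation: [2.112, 2.324, -0.0]
contact_force: [-1.0, -1.0, 2.0]
grip_width: 0.0424
```

```bash
python3 - <<'E'
from h import *
from bench import grab_frame
goto((.539,-.0145,.068),2.993)
f=grab_frame("side"); c=f["color"][220:310,250:350]
cv2.imwrite(f"pics/side6.png",cv2.resize(c,None,fx=6,fy=6,interpolation=cv2.INTER_CUBIC))
E
```

```text
t 6.55 tcp [ 0.5396 -0.0147  0.0694] head 1.6661 j [ 0.15  0.46 -0.3   1.98  0.2   0.73 -0.17] F [-0.97 -1.03  2.04] M [-0.062  0.062 -0.02 ] w 0.0424
 shift mm [ 0.3 -0.5  1.4] turn [-0.0000e+00  1.1000e-03 -1.3269e+00]
```

View pics/side6.png

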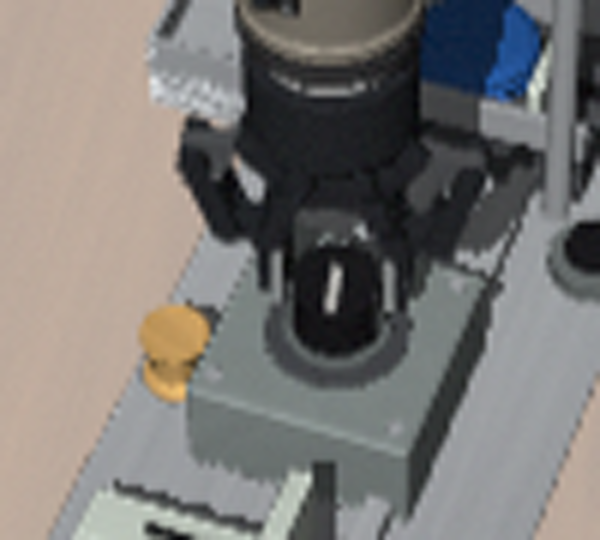

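Call:
play_rows(
  increments=[
    [0,0,0,0,0,0.05,160],
    [0,0,0,0,0,0.05,160],
  ],
)

```text
clock: 6.8
tcp_pos: [0.5396, -0.0147, 0.0694]
orientation: [2.216, 2.226, -0.0]
contact_force: [0.0, -0.7, 2.0]
grip_width: 0.0424
```

```bash
python3 - <<'E'
from h import *
goto((.539,-.0145,.068),2.993)
E
```

```text
t 6.8 tcp [ 0.5396 -0.0147  0.0694] head 1.5753 j [ 0.14  0.45 -0.28  1.98  0.18  0.73 -0.25] F [ 0.04 -0.68  2.04] M [-0.093  0.058  0.085] w 0.0424
 shift mm [ 0.2 -0.6  1.4] turn [ 1.0000e-04  1.0000e-03 -1.4177e+00]
```

Call:
play_rows(
  increments=[
    [0,0,0,0,0,0.05,160],
    [0,0,0,0,0,0.03,160],
  ],
)

```text
clock: 7.0
tcp_pos: [0.5396, -0.0147, 0.0694]
orientation: [2.298, 2.141, 0.0]
contact_force: [-1.6, -0.8, 1.9]
grip_width: 0.042
```

```bash
python3 - <<'E'
from h import *
goto((.539,-.0145,.068),2.993)
E
```

```text
t 7.0 tcp [ 0.5396 -0.0147  0.0694] head 1.5003 j [ 0.12  0.45 -0.26  1.98  0.17  0.73 -0.31] F [-1.58 -0.76  1.86] M [-0.139  0.033  0.221] w 0.042
 shift mm [ 0.1 -0.6  1.4] turn [ 1.0000e-04  1.0000e-03 -1.4927e+00]
```

Call:
play_rows(
  increments=[
    [0,0,0,0,0,0,160],
  ],
)

```text
clock: 7.1
tcp_pos: [0.5396, -0.0147, 0.0694]
orientation: [2.295, 2.144, -0.0]
contact_force: [-1.9, 0.5, 2.4]
grip_width: 0.0423
```

```bash
python3 - <<'E'
from h import *
goto((.539,-.0145,.068),2.993)
E
```

```text
t 7.1 tcp [ 0.5396 -0.0147  0.0694] head 1.5029 j [ 0.12  0.45 -0.26  1.98  0.17  0.73 -0.31] F [-1.87  0.53  2.43] M [-0.173  0.093  0.109] w 0.0423
 shift mm [ 0.1 -0.6  1.4] turn [ 0.0000e+00  1.1000e-03 -1.4901e+00]
```

Call:
play_rows(
  increments=[
    [0,0,0,0,0,0.03,160],
    [0,0,0,0,0,0,160],
  ],
)

```text
clock: 7.3
tcp_pos: [0.5397, -0.0147, 0.0694]
orientation: [2.323, 2.113, -0.0]
contact_force: [-0.6, -0.4, 1.3]
grip_width: 0.0426
```

```bash
python3 - <<'E'
from h import *
goto((.539,-.0145,.068),2.993)
from bench import grab_frame
f=grab_frame("side"); c=f["color"][220:310,250:350]
cv2.imwrite(f"pics/side7.png",cv2.resize(c,None,fx=6,fy=6,interpolation=cv2.INTER_CUBIC))
E
```

```text
t 7.3 tcp [ 0.5397 -0.0147  0.0694] head 1.4762 j [ 0.12  0.45 -0.26  1.98  0.17  0.73 -0.34] F [-0.56 -0.44  1.29] M [-0.197  0.051  0.484] w 0.0426
 shift mm [ 0.1 -0.7  1.4] turn [-1.0000e-04  1.5000e-03 -1.5168e+00]
```

View pics/side7.png

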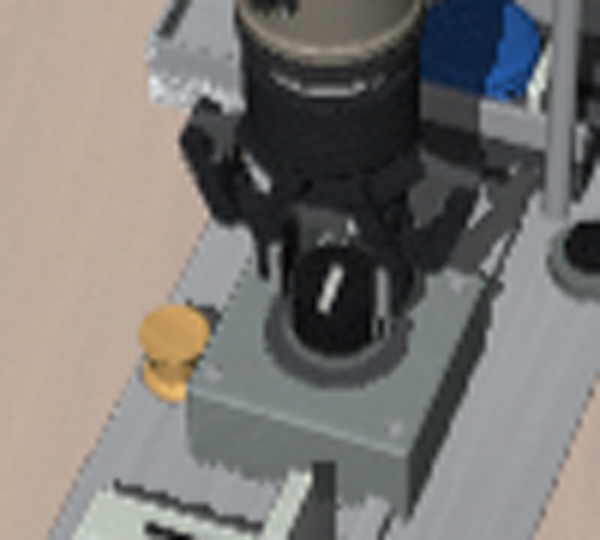

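Call:
play_rows(
  increments=[
    [0,0,0,0,0,0.03,160],
    [0,0,0,0,0,0,160],
  ],
)

```text
clock: 7.55
tcp_pos: [0.5397, -0.0149, 0.0694]
orientation: [2.353, 2.079, -0.001]
contact_force: [-1.2, -0.8, 1.6]
grip_width: 0.0423
```

```bash
python3 - <<'E'
from h import *
goto((.539,-.0145,.068),2.993)
E
```

```text
t 7.55 tcp [ 0.5397 -0.0149  0.0694] head 1.4472 j [ 0.11  0.45 -0.25  1.98  0.16  0.72 -0.36] F [-1.18 -0.79  1.64] M [-0.27   0.059  0.807] w 0.0423
 shift mm [ 0.3 -0.7  1.4] turn [-5.0000e-04  2.2000e-03 -1.5458e+00]
```

Call:
play_rows(
  increments=[
    [0,0,0,0,0,0,60],
    [0,0,0,0,0,0,40],
    [0,0,0,0,0,0,20],
    [0,0,0,0,0,0,0],
    [0,0,0,0,0,0,0],
  ],
)

```text
clock: 8.05
tcp_pos: [0.5392, -0.0142, 0.0686]
orientation: [-2.358, -2.075, 0.0]
contact_force: [0.9, -0.1, 0.5]
grip_width: 0.0855
```

```bash
python3 - <<'E'
from h import *
goto((.539,-.0145,.068),2.993)
from bench import grab_frame
f=grab_frame("side"); c=f["color"][220:310,250:350]
cv2.imwrite(f"pics/side8.png",cv2.resize(c,None,fx=6,fy=6,interpolation=cv2.INTER_CUBIC))
E
```

```text
t 8.05 tcp [ 0.5392 -0.0142  0.0686] head 1.4434 j [ 0.11  0.45 -0.25  1.99  0.16  0.72 -0.36] F [ 0.9  -0.07  0.52] M [-0.061  0.039 -0.019] w 0.0855
 shift mm [-0.3 -0.2  0.6] turn [-3.0000e-04 -3.0000e-04 -1.5496e+00]
```

View pics/side8.png

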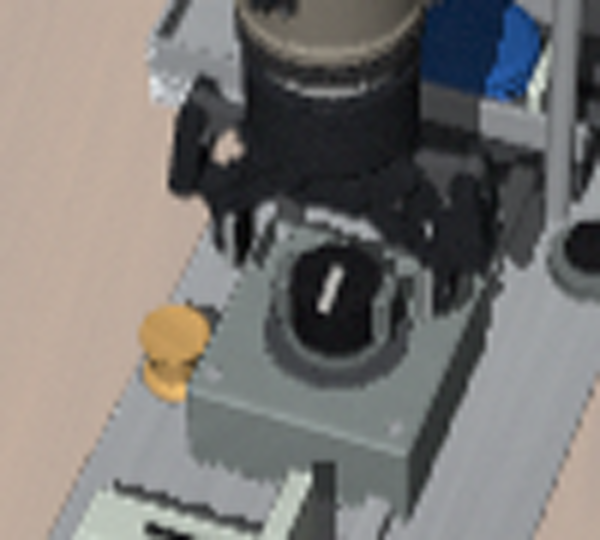

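Call:
play_rows(
  increments=[
    [0,0,-25,0,0,0,0],
    [0,0,-35,0,0,0,0],
    [0,0,-40,0,0,0,0],
    [0,0,-40,0,0,0,0],
    [0,0,0,0,0,0,0],
  ],
)

```text
clock: 8.6
tcp_pos: [0.5384, -0.014, 0.2127]
orientation: [-2.356, -2.073, 0.004]
contact_force: [0.5, 0.8, -0.0]
grip_width: 0.0856
```

```bash
python3 - <<'E'
from h import *
plan((.45,.12,.2),-.148,maxrows=5)
from bench import grab_frame
f=grab_frame("side"); c=f["color"][220:310,250:350]
cv2.imwrite(f"pics/side9.png",cv2.resize(c,None,fx=6,fy=6,interpolation=cv2.INTER_CUBIC))
E
```

```text
t 8.6 tcp [ 0.5384 -0.014   0.2127] head 1.4431 j [ 0.14  0.27 -0.28  1.86  0.08  1.03 -0.3 ] F [ 0.47  0.78 -0.04] M [ 0.021 -0.068 -0.014] w 0.0856
 shift mm [ 121.7 -104.7   13.2] turn [-0.0033  0.0028  1.5911]
 row [30.0, -26.0, 3.0] [-0.0, 0.0, 0.14]
 row [26.0, -30.0, 3.0] [-0.0, 0.0, 0.14]
 row [22.0, -33.0, 3.0] [-0.0, 0.0, 0.14]
 row [17.0, -36.0, 3.0] [-0.0, 0.0, 0.14]
 row [0.3, -1.0, 0.1] [-0.0, 0.0, 0.14]
```

View pics/side9.png

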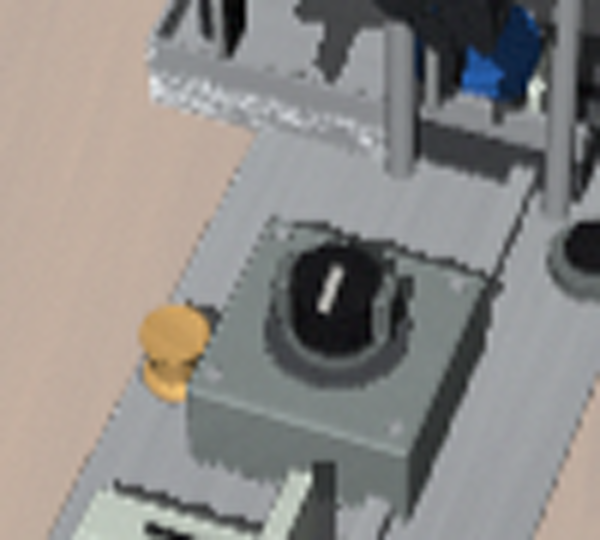

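```bash
python3 - <<'E'
from h import *
plan((.49,.108,.2),2.993,maxrows=10,step=.02)
E
```

```text
t 8.65 tcp [ 0.5369 -0.0142  0.2102] head 1.4431 j [ 0.14  0.27 -0.28  1.86  0.08  1.03 -0.3 ] F [ 0.01  0.31 -0.7 ] M [ 0.022  0.057 -0.02 ] w 0.0857
 shift mm [115.2 -62.   10.7] turn [-0.0062 -0.0056 -1.5499]
 row [18.0, -9.0, 2.0] [-0.0, -0.0, -0.14]
 row [19.0, -7.0, 2.0] [-0.0, -0.0, -0.14]
 row [19.0, -4.0, 2.0] [-0.0, -0.0, -0.14]
 row [20.0, -1.0, 2.0] [-0.0, -0.0, -0.14]
 row [20.0, 1.0, 2.0] [-0.0, -0.0, -0.14]
 row [20.0, 4.0, 2.0] [-0.0, -0.0, -0.14]
 row [11.0, 4.0, 1.0] [-0.0, -0.0, -0.14]
 row [0.0, 0.0, 0.0] [-0.0, -0.0, -0.14]
 row [0.0, 0.0, 0.0] [-0.0, -0.0, -0.14]
 row [0.0, 0.0, 0.0] [-0.0, -0.0, -0.14]
```

Call:
play_rows(
  increments=[
    [18,-9,0,0,0,-0.14,0],
    [19,-7,0,0,0,-0.14,0],
    [19,-4,0,0,0,-0.14,100],
    [20,-1,0,0,0,-0.14,200],
    [20,1,0,0,0,-0.14,255],
  ],
)

```text
clock: 9.15
tcp_pos: [0.4981, 0.0778, 0.2054]
orientation: [-1.474, -2.761, 0.013]
contact_force: [0.3, 0.1, -0.0]
grip_width: 0.0439
```

Call:
play_rows(
  increments=[
    [20,4,0,0,0,-0.14,255],
    [11,4,0,0,0,-0.14,255],
    [0,0,0,0,0,-0.14,255],
    [0,0,0,0,0,-0.14,255],
    [0,0,0,0,0,-0.14,255],
  ],
)

```text
clock: 9.65
tcp_pos: [0.4793, 0.1115, 0.1991]
orientation: [-0.379, -3.094, 0.008]
contact_force: [-0.1, 0.3, 0.3]
grip_width: -0.0001
```

```bash
python3 - <<'E'
from h import *
plan((.49,.108,.15),2.993,maxrows=3)
E
```

```text
t 9.65 tcp [0.4793 0.1115 0.1991] head 2.898 j [ 0.15  0.25 -0.58  1.95  0.15  1.01  0.83] F [-0.14  0.28  0.29] M [ 0.007 -0.015  0.011] w -0.0001
 shift mm [-12.3  -0.4  48.8] turn [-0.007  -0.0239 -0.0949]
 row [-10.0, -0.0, 39.0] [-0.01, -0.02, -0.09]
 row [-2.0, -0.0, 10.0] [-0.0, -0.0, -0.0]
 row [0.0, 0.0, 0.0] [-0.0, -0.0, -0.0]
```

Call:
play_rows(
  increments=[
    [-5,0,25,0,-0.02,-0.09,255],
    [0,0,20,0,0,0,255],
    [0,0,15,0,0,0,255],
    [0,0,0,0,0,0,255],
    [0,0,0,0,0,0,255],
  ],
)

```text
clock: 10.15
tcp_pos: [0.4799, 0.1092, 0.1323]
orientation: [-0.226, -3.121, 0.011]
contact_force: [-0.3, -0.4, -0.1]
grip_width: 0.0001
```

```bash
python3 - <<'E'
from h import *
plan((.49,.108,.062),2.993,maxrows=3)
from bench import grab_frame
for n in("side","top"):
    f=grab_frame(n); c=f["color"][190:340,230:390] if n=="side" else f["color"][170:320,230:390]
    cv2.imwrite(f"pics/{n}10.png",cv2.resize(c,None,fx=4,fy=4,interpolation=cv2.INTER_CUBIC))
E
```

```text
t 10.15 tcp [0.4799 0.1092 0.1323] head 2.997 j [ 0.13  0.34 -0.57  2.02  0.24  0.86  0.85] F [-0.34 -0.37 -0.1 ] M [ 0.004 -0.051 -0.007] w 0.0001
 shift mm [-11.    0.8  70.2] turn [-0.008  -0.0113  0.004 ]
 row [-6.0, 0.0, 40.0] [-0.01, -0.01, 0.0]
 row [-4.0, 0.0, 31.0] [0.0, 0.0, -0.0]
 row [0.0, 0.0, 0.0] [-0.0, 0.0, -0.0]
```

View pics/side10.png

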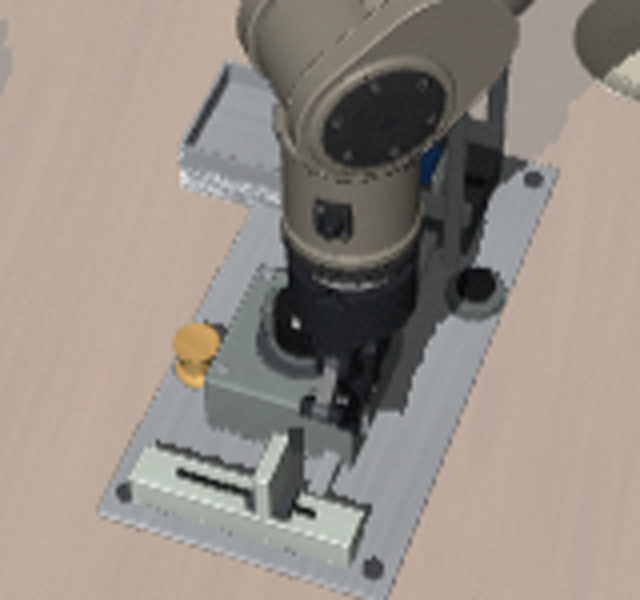

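View pics/top10.png

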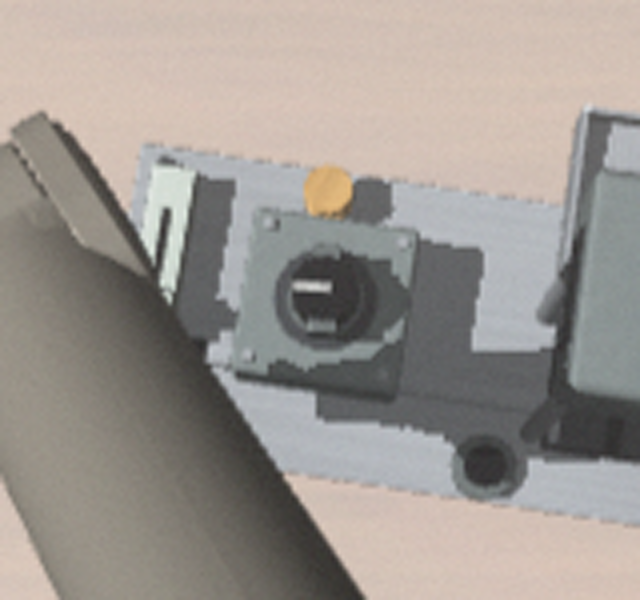

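Call:
play_rows(
  increments=[
    [0,0,25,-0.005,-0.01,0,255],
    [0,0,25,0,0,0,255],
    [0,0,12,0,0,0,255],
    [0,0,0,0,0,0,255],
    [0,0,0,0,0,0,255],
  ],
)

```text
clock: 10.75
tcp_pos: [0.4844, 0.1102, 0.0736]
orientation: [0.228, 3.125, -0.0]
contact_force: [-0.9, 0.9, -0.2]
grip_width: -0.0
```

```bash
python3 - <<'E'
from h import *
plan((.51,.106,.062),2.993,maxrows=3)
E
```

```text
t 10.75 tcp [0.4844 0.1102 0.0736] head 2.9958 j [ 0.09  0.42 -0.53  2.07  0.33  0.72  0.77] F [-0.91  0.89 -0.16] M [-0.028 -0.006  0.048] w -0.0
 shift mm [-25.9  -0.4  11.9] turn [0.0003 0.0087 0.0028]
 row [-26.0, -0.0, 12.0] [0.0, 0.01, 0.0]
 row [0.0, 0.0, 0.0] [-0.0, -0.0, -0.0]
 row [0.0, 0.0, 0.0] [0.0, 0.0, 0.0]
```

Call:
play_rows(
  increments=[
    [-8,0,10,0,0.008,0,255],
    [-8,0,2,0,0,0,255],
    [-6,0,0,0,0,0,255],
    [0,0,0,0,0,0,255],
  ],
)

```text
clock: 11.15
tcp_pos: [0.5111, 0.107, 0.0635]
orientation: [0.23, 3.128, 0.003]
contact_force: [0.1, -0.2, 0.3]
grip_width: -0.0001
```

```bash
python3 - <<'E'
from h import *
plan((.586,.0948,.062),2.993,maxrows=5,step=.01)
E
```

```text
t 11.15 tcp [0.5111 0.107  0.0635] head 2.9948 j [ 0.09  0.47 -0.52  2.02  0.34  0.73  0.79] F [ 0.09 -0.24  0.35] M [ 0.028  0.012 -0.01 ] w -0.0001
 shift mm [-75.9  -1.1   1.9] turn [0.0021 0.0051 0.0018]
 row [-10.0, -0.0, 0.0] [0.0, 0.01, 0.0]
 row [-10.0, -0.0, 0.0] [-0.0, -0.0, -0.0]
 row [-10.0, -0.0, 0.0] [-0.0, -0.0, 0.0]
 row [-10.0, -0.0, 0.0] [-0.0, -0.0, 0.0]
 row [-10.0, -0.0, 0.0] [-0.0, -0.0, 0.0]
```

Call:
play_rows(
  increments=[
    [-6,0,0,0,0.005,0,255],
    [-6,0,0,0,0,0,255],
    [-6,0,0,0,0,0,255],
    [-6,0,0,0,0,0,255],
  ],
)

```text
clock: 11.55
tcp_pos: [0.5338, 0.1036, 0.0635]
orientation: [-0.228, -3.129, -0.001]
contact_force: [-3.7, -0.6, 2.3]
grip_width: 0.0002
```

```bash
python3 - <<'E'
from h import *
plan((.586,.0948,.062),2.993,maxrows=1,step=.01)
from bench import grab_frame
f=grab_frame("side"); c=f["color"][190:340,230:390]
cv2.imwrite(f"pics/side11.png",cv2.resize(c,None,fx=4,fy=4,interpolation=cv2.INTER_CUBIC))
E
```

```text
t 11.55 tcp [0.5338 0.1036 0.0635] head 2.9958 j [ 0.1   0.51 -0.51  1.96  0.34  0.77  0.81] F [-3.73 -0.6   2.34] M [ 0.042  0.791 -0.02 ] w 0.0002
 shift mm [-52.9  -1.1   1.2] turn [ 0.0006 -0.0047  0.0028]
 row [-10.0, -0.0, 0.0] [0.0, -0.0, 0.0]
```

View pics/side11.png

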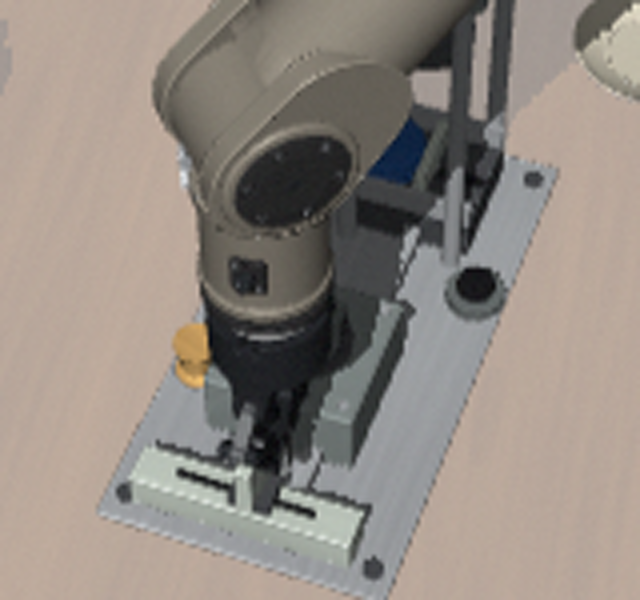

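Call:
play_rows(
  increments=[
    [-7,0,0,0,0,0,255],
    [-7,0,0,0,0,0,255],
    [-7,0,0,0,0,0,255],
    [-7,0,0,0,0,0,255],
    [-7,0,0,0,0,0,255],
  ],
)

```text
clock: 12.1
tcp_pos: [0.5703, 0.098, 0.063]
orientation: [-0.228, -3.127, -0.0]
contact_force: [-3.7, -0.3, 4.1]
grip_width: -0.0
```

```bash
python3 - <<'E'
from h import *
plan((.586,.0948,.062),2.993,maxrows=1,step=.01)
E
```

```text
t 12.1 tcp [0.5703 0.098  0.063 ] head 2.9962 j [ 0.1   0.55 -0.5   1.88  0.35  0.81  0.85] F [-3.75 -0.27  4.12] M [0.154 0.886 0.027] w -0.0
 shift mm [-16.   -0.9   0.9] turn [-0.0003 -0.0066  0.0032]
 row [-10.0, -1.0, 1.0] [-0.0, -0.01, 0.0]
```

Call:
play_rows(
  increments=[
    [-5,0,0,0,0,0,255],
    [-4,0,0,0,0,0,255],
    [-3,0,0,0,0,0,255],
  ],
)

```text
clock: 12.4
tcp_pos: [0.5842, 0.0959, 0.0629]
orientation: [-0.229, -3.127, -0.001]
contact_force: [-3.1, 0.2, 2.2]
grip_width: 0.0002
```

Call:
play_rows(
  increments=[
    [-3,0,0,0,0,0,255],
    [-2,0,0,0,0,0,255],
  ],
)

```text
clock: 12.6
tcp_pos: [0.5859, 0.0956, 0.0623]
orientation: [-0.228, -3.12, 0.001]
contact_force: [-10.5, 1.4, 8.5]
grip_width: -0.0
```

Call:
play_rows(
  increments=[
    [-3,0,0,0,0,0,255],
    [-2,0,0,0,0,0,255],
  ],
)

```text
clock: 12.8
tcp_pos: [0.5855, 0.0958, 0.0616]
orientation: [-0.224, -3.11, 0.005]
contact_force: [-7.2, 1.0, 5.2]
grip_width: 0.0001
```

```bash
python3 - <<'E'
from h import *
plan((.586,.0948,.062),2.993,maxrows=1,step=.01)
from bench import grab_frame
for n in("side","top"):
    f=grab_frame(n); np.savez(f"pics/{n}12.npz",**f);c=f["color"][170:320,230:390] 
    cv2.imwrite(f"pics/{n}12.png",cv2.resize(c,None,fx=4,fy=4,interpolation=cv2.INTER_CUBIC))
E
```

```text
t 12.8 tcp [0.5855 0.0958 0.0616] head 2.9978 j [ 0.11  0.58 -0.49  1.83  0.35  0.84  0.87] F [-7.2   1.04  5.22] M [ 0.083  1.569 -0.032] w 0.0001
 shift mm [-0.6 -0.9 -0.4] turn [-0.0048 -0.0227  0.0048]
 row [-0.6, -0.9, -0.4] [-0.0, -0.02, 0.0]
```

View pics/side12.png

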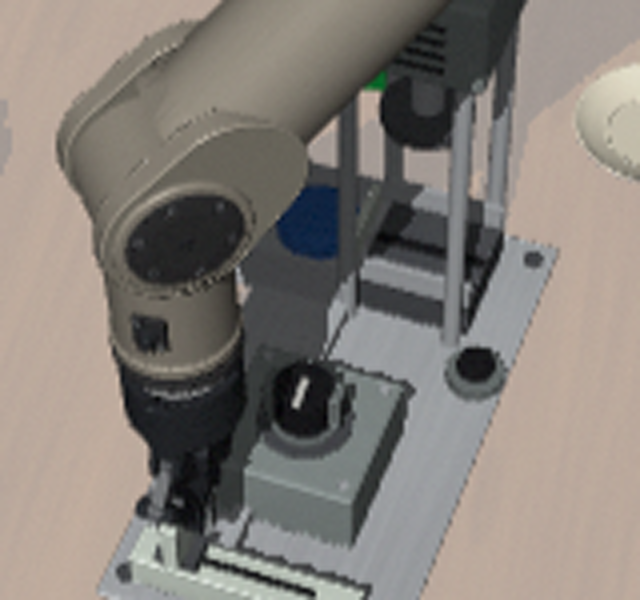

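Call:
play_rows(
  increments=[
    [-7,0,0,0,-0.02,0,255],
    [-8,0,0,0,0,0,255],
  ],
)

```text
clock: 13.1
tcp_pos: [0.5857, 0.0959, 0.0595]
orientation: [-0.218, -3.105, 0.016]
contact_force: [-29.3, 2.2, 19.9]
grip_width: 0.0002
```

```bash
python3 - <<'E'
from h import *
plan((.586,.0948,.062),2.993,maxrows=1,step=.01)
E
```

```text
t 13.1 tcp [0.5857 0.0959 0.0595] head 3.0013 j [ 0.1   0.59 -0.49  1.82  0.35  0.85  0.87] F [-29.29   2.22  19.92] M [ 0.529  6.127 -0.117] w 0.0002
 shift mm [-0.3 -1.1 -2.5] turn [-0.0122 -0.0286  0.0085]
 row [-0.3, -1.1, -2.5] [-0.01, -0.03, 0.01]
```

Call:
play_rows(
  increments=[
    [5,0,0,0,-0.02,0,255],
    [10,0,-2,0,-0.01,0,255],
    [15,0,0,0,0,0,255],
    [15,0,0,0,0,0,255],
    [0,0,0,0,0,0,255],
  ],
)

```text
clock: 13.6
tcp_pos: [0.5417, 0.103, 0.0624]
orientation: [0.217, 3.127, -0.016]
contact_force: [0.6, 0.2, 0.6]
grip_width: -0.0
```

```bash
python3 - <<'E'
from h import *
plan((.54,.103,.2),2.993,maxrows=5,step=.04)
E
```

```text
t 13.6 tcp [0.5417 0.103  0.0624] head 3.0029 j [ 0.08  0.51 -0.5   1.95  0.36  0.76  0.8 ] F [0.56 0.17 0.6 ] M [-0.049  0.003 -0.003] w -0.0
 shift mm [   0.6   -1.6 -137.6] turn [-0.0098  0.008   0.0098]
 row [0.0, -0.0, -40.0] [-0.01, 0.01, 0.01]
 row [0.0, -0.0, -40.0] [0.0, 0.0, 0.0]
 row [0.0, -0.0, -40.0] [0.0, 0.0, 0.0]
 row [0.0, -0.0, -18.0] [0.0, 0.0, 0.0]
 row [0.0, 0.0, 0.0] [0.0, 0.0, 0.0]
```

Call:
play_rows(
  increments=[
    [5,0,-35,0,0,0,255],
    [5,0,-40,0,0,0,255],
    [10,0,-45,0,0,0,255],
    [20,10,-45,0,0,0,255],
    [30,20,-40,0,0,0,255],
  ],
)

```text
clock: 14.1
tcp_pos: [0.4813, 0.1381, 0.2668]
orientation: [0.232, 3.126, -0.016]
contact_force: [0.5, 1.1, -0.2]
grip_width: 0.0002
```

```bash
python3 - <<'E'
from h import *
plan((.36,.3,.3),2.993,maxrows=5,step=.04)
E
```

```text
t 14.1 tcp [0.4813 0.1381 0.2668] head 2.9936 j [ 0.14  0.19 -0.62  1.86  0.13  1.13  0.89] F [ 0.52  1.1  -0.17] M [ 0.026 -0.061 -0.016] w 0.0002
 shift mm [143.6 141.9 -35.8] turn [-0.0099  0.008   0.0005]
 row [28.0, 28.0, -7.0] [-0.01, 0.01, 0.0]
 row [28.0, 28.0, -6.0] [0.0, -0.0, -0.0]
 row [28.0, 28.0, -6.0] [-0.0, -0.0, 0.0]
 row [28.0, 28.0, -6.0] [-0.0, -0.0, 0.0]
 row [28.0, 28.0, -6.0] [-0.0, -0.0, 0.0]
```

Call:
play_rows(
  increments=[
    [28,28,-6,0,0,0,255],
    [28,28,-6,0,0,0,255],
    [28,28,-6,0,0,0,255],
    [28,28,-6,0,0,0,255],
    [0,0,0,0,0,0,255],
  ],
)

```text
clock: 14.6
tcp_pos: [0.3903, 0.2757, 0.3012]
orientation: [0.231, 3.1, 0.004]
contact_force: [0.3, -0.3, -0.0]
grip_width: -0.0001
```

```bash
python3 - <<'E'
from h import *
goto((.36,.3,.3),2.993)
from bench import grab_frame
for n in("side","top"):
    f=grab_frame(n); np.savez(f"pics/{n}13.npz",**f);c=f["color"][170:320,230:390] if n=="side" else f["color"][170:320,240:440]
    cv2.imwrite(f"pics/{n}13.png",cv2.resize(c,None,fx=4,fy=4,interpolation=cv2.INTER_CUBIC))
    cv2.imwrite(f"pics/{n}13f.png",f["color"])
E
```

```text
t 14.6 tcp [0.3903 0.2757 0.3012] head 2.9928 j [-0.05  0.11 -0.75  1.87  0.11  1.17  0.58] F [ 0.25 -0.34 -0.03] M [-0.053  0.052  0.026] w -0.0001
 shift mm [33.6 19.5  0.2] turn [ 0.005   0.0323 -0.0001]
```

View pics/side13.png

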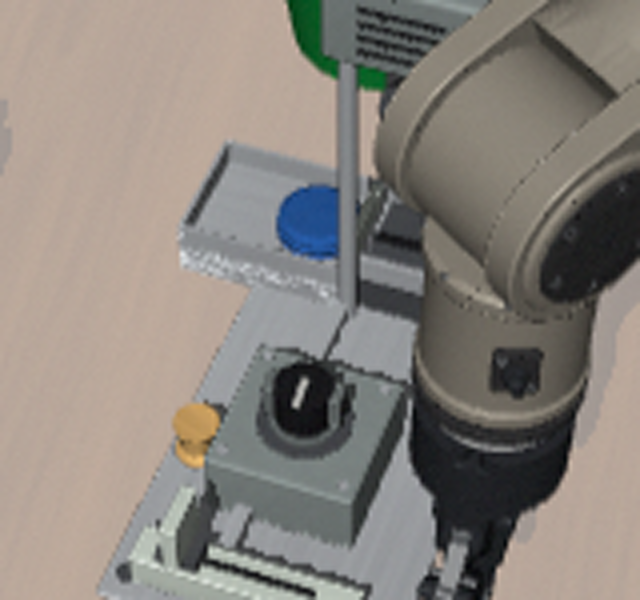

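View pics/top13.png

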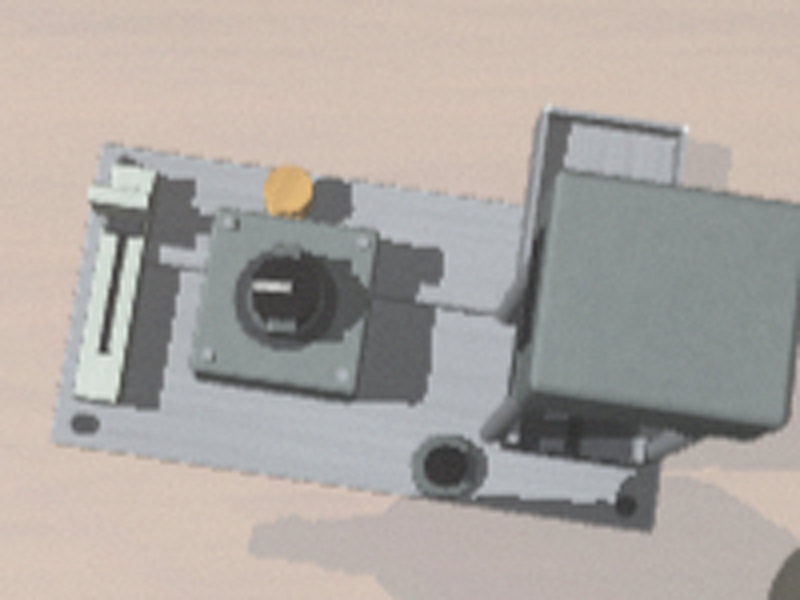

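View pics/side13f.png

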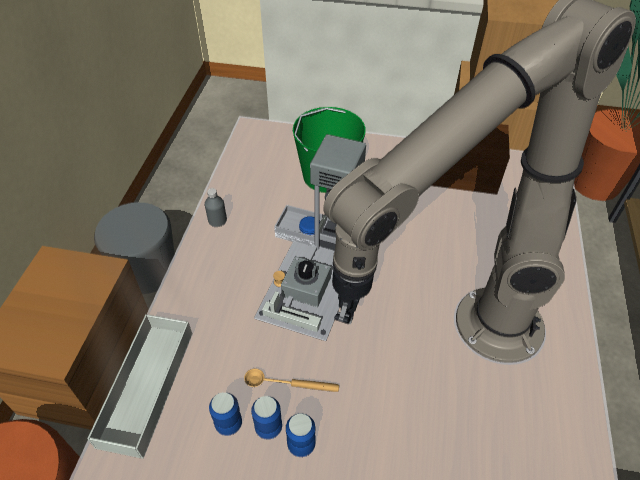

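```bash
python3 - <<'E'
from h import *
k=np.array([.539,-.0145]);ey=np.array([.148,.989]);ex=np.array([.989,-.148]);o=k-.03*ey
for n in("side0","side13"):
    f=dict(np.load(f"pics/{n}.npz"));P=cloud(f);c=f["color"].astype(int)
    m=(c[...,0]>c[...,2]+50)&(c[...,0]>c[...,1]+30)&(P[...,0]>.4)&(P[...,0]<.75)&(P[...,1]<-.1)
    q=P[m];L=np.stack([(q[:,:2]-o)@ex,(q[:,:2]-o)@ey,q[:,2]],1)
    print(n,"can",m.sum(),np.median(L,0).round(4),np.percentile(L,[5,95],axis=0).round(3).tolist())
for n in("side0","side13","top0","top13"):
    f=dict(np.load(f"pics/{n}.npz"));P=cloud(f);L=np.stack([(P[...,:2]-o)@ex,(P[...,:2]-o)@ey,P[...,2]],-1)
    m=(abs(L[...,2]-.09)<.005)&(abs(L[...,1]-.145)<.03)&(abs(L[...,0])<.1);print(n,"plate x",np.median(L[m],0).round(4))
ims=[]
for n in("top0","top13"):
    f=dict(np.load(f"pics/{n}.npz"));ims.append(cv2.resize(f["color"][222:265,288:338],None,fx=8,fy=8,interpolation=cv2.INTER_NEAREST))
cv2.imwrite("pics/kn.png",np.hstack(ims))
E
```

```text
side0 can 267 [-0.0032 -0.1639  0.0623] [[-0.026, -0.192, 0.053], [0.02, -0.139, 0.067]]
side13 can 247 [ 0.0678 -0.1555  0.0501] [[0.045, -0.189, 0.035], [0.089, -0.139, 0.056]]
side0 plate x [-0.018   0.1455  0.0906]
side13 plate x [0.0473 0.1474 0.0912]
top0 plate x [-0.0194  0.143   0.0885]
top13 plate x [0.046  0.1429 0.0891]
```

View pics/kn.png

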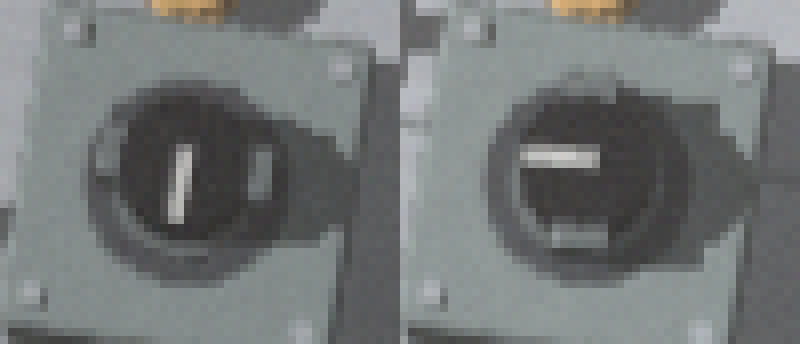

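```bash
python3 -c "
from bench import r
print(r.hand_in())"
```

```text
the job is handed in; nothing more can be done
None
```

I cleared the flattened can into the catch tray and handed the job in at about 14.7 s on the robot's clock, with the arm clear of everything.

- **Knob:** I pinched both tabs and turned the knob clockwise until I felt a firm stop at about 1.49 rad. The twisting moment rose from about 0.1 to 0.8 N m there. I then let go. In the top view the span across the tabs matches the one before the turn, so both are out and the knob is latched.
- **Ejector:** I pushed the plate with closed fingers until it hit a firm stop. The force rose from about 4 N to 29 N with no further travel. By depth the plate moved about 65 mm, against 66 mm nominal and within the measuring error.
- **Can:** It now lies flat in the tray. Its top is at about 50 mm, which is the 28 mm tray floor plus the 22 mm can.

The start button was not touched. The spool, spoon, cans and bucket look unmoved in the last pictures; the arm partly covered the view of the saucer, but I never went near it.

No final check failed. One reading before the pinch disagreed: the camera depth put the open fingertips roughly 6 mm or more higher than expected. I lowered the tool by a commanded 4 mm (it settled about 3 mm lower), and the pinch held.

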